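# Clear the inspection shelf into the scrap well and shut its sliding cover

### The job

Slide the cover of the inspection station's scrap well fully open, then, with the scraper block from the tray, wipe all four loose offcuts off the station's front shelf into the well, without touching them with the fingers. Slide the cover fully shut over them, with the scraper block standing upright in its tray again. Do not bump the camera head, and leave everything else where it is.

Things in the scene. Friction and masses are not known exactly. Their poses are not given: they have to be found in the camera images.
- station: Fixed black inspection deck, 315 (x) x 300 (y) mm, top at z 85 mm. Origin under it at table height: spans x -125..190, y -150..150; +x away from the robot (yaw within 0.25 rad), +y left. Front right: shelf (point shelf). Left of the shelf: scrap well with sliding cover (point well, joint cover). Rear right: glass stage with a copper fitting. Camera head above the rear.
- camera_head: Fixed white head over the deck's rear; origin and axes as the station's. Spans x 20..180, y -130..130, z 245..345 mm; lens of 38 mm radius at (70, -60) down to z 211; column x 135..185, y -90..20. The open cover's fin is below it: reach in with the gripper leaning back to the robot 25 to 35 degrees, fingers pointing down and to station +x. Do not bump it.
- cover (a joint): Sliding cover of the well: aluminium plate 122 x 86 x 5 mm at z 75..80 mm, on a slide along station x. 0 = fully shut (pulled towards the robot), 0.12 m = fully open (pushed to station +x, under the camera head). Stays where it is left, friction about 2 N. Starts partly open.
- cover_grip (a point): Grip point of the cover's upright fin, 10 mm below its top, centred. Fin 40 mm long along station x, 12 mm thick along y, z 80..113 mm, near the cover's end towards the robot. Axes as the station's; it is at station x = -92 mm + joint value, y = 75, z = 103 mm.
- well (a point): Centre of the scrap well's floor, at station (-52, 75, 8) mm, axes as the station's. The well is an open-topped pit, station x -112..8, y 30..120 mm; its right wall is the shelf's left edge, so what is pushed over that edge falls in.
- shelf (a point): Centre of the front shelf's surface (grey, z 85 mm), at station (-50, -60, 85) mm, axes as the station's. The shelf spans station x -106..6, y -150..30 mm; aluminium strips 8 mm high and 6 mm thick run along its front and rear edges; open to the right and to the left, where the well begins at y = 30.
- scraper: Scraper block, 90 mm long (its x), 64 mm high: a black rubber foot 90 x 28 x 18 mm with a light wooden grip 70 x 22 mm (x, y) on it, from 18 to 64 mm high. About 0.12 kg. Symmetrical end for end. Stands upright in the tray. Origin: centre of its underside.
- tray: Low grey tray, fixed, 190 (x) x 140 (y) x 15 mm high, walls and floor 4 mm. Origin: centre of its underside; x along its length. It holds the scraper (right part, about 22 mm right of its centre line, nearly parallel to it) and a steel parallel bar (along its left wall).
- chip_bar: Steel bar end, 26 x 15 x 13 mm. Loose on the front shelf at the start. Origin: centre of its underside.
- chip_disc: Copper disc, 24 mm across, 11 mm high. Loose on the front shelf at the start. Origin: centre of its underside.
- chip_angle: Aluminium angle offcut, 26 x 18 mm, 17 mm high. Loose on the front shelf at the start. Origin: centre of its underside.
- chip_tee: Brass plate 24 x 22 x 6 mm with a 12 mm stud, 14 mm high overall. Loose on the front shelf at the start. Origin: centre of its underside.
- fitting: Turned copper fitting, 40 mm across, 42 mm high, upright on the glass stage behind the shelf's rear strip. Bystander: leave it where it is. Origin: centre of its underside.
- parallel: Steel bar 150 x 14 x 22 mm along the tray's left wall, about 48 mm left of the tray's centre line. Bystander: leave it where it is. Origin: centre of its underside.
- bottle: Bottle, 48 mm across, 130 mm high, between the robot and the station. Bystander: leave it where it is. Origin: centre of its underside.
- caliper: Caliper lying flat, 160 mm long, 14 mm high, in front of the station to the left. Bystander: leave it where it is. Origin: centre of its underside.
- pen_cup: Dark steel cup, 76 mm across, 100 mm high, at the left. Bystander: leave it where it is. Origin: centre of its underside.
- ring_gauge: Steel ring gauge, 90 mm across, 24 mm high, at the left. Bystander: leave it where it is. Origin: centre of its underside.
- mouse: Black computer mouse, 62 mm across, 34 mm high, left of the robot. Bystander: leave it where it is. Origin: centre of its underside.

How it is judged:
On the way, in this order (a step that is already met when the one before it is completed fails the run):
1. the cover is fully open (at least 110 mm) (value of joint cover above 0.11 m), for 0.2 s.
2. all four offcuts are in the well, the cover not yet shut (z of each of chip_bar, chip_disc, chip_angle, chip_tee in the frame of station below 0.06 m and x of chip_bar in the frame of station between -0.114 and 0.01 m and y of chip_bar in the frame of station between 0.028 and 0.122 m and x of chip_disc in the frame of station between -0.114 and 0.01 m and y of chip_disc in the frame of station between 0.028 and 0.122 m and x of chip_angle in the frame of station between -0.114 and 0.01 m and y of chip_angle in the frame of station between 0.028 and 0.122 m and x of chip_tee in the frame of station between -0.114 and 0.01 m and y of chip_tee in the frame of station between 0.028 and 0.122 m and value of joint cover above 0.05 m), for 0.2 s.
3. the cover is fully shut over the well (value of joint cover below 0.005 m), for 0.2 s.
At the end, for the whole second after the job is handed in: The cover is shut to within 5 mm and still, all four offcuts lie in the well below the cover, and the scraper stands upright (within 0.1 rad) at rest on the tray's floor, released (value of joint cover below 0.005 m and velocity of joint cover below 0.01 m/s and z of each of chip_bar, chip_disc, chip_angle, chip_tee in the frame of station below 0.06 m and x of chip_bar in the frame of station between -0.114 and 0.01 m and y of chip_bar in the frame of station between 0.028 and 0.122 m and x of chip_disc in the frame of station between -0.114 and 0.01 m and y of chip_disc in the frame of station between 0.028 and 0.122 m and x of chip_angle in the frame of station between -0.114 and 0.01 m and y of chip_angle in the frame of station between 0.028 and 0.122 m and x of chip_tee in the frame of station between -0.114 and 0.01 m and y of chip_tee in the frame of station between 0.028 and 0.122 m and z of scraper in the frame of tray below 0.008 m and x of scraper in the frame of tray between -0.07 and 0.07 m and y of scraper in the frame of tray between -0.065 and 0.065 m and angle between scraper's own z axis and vertical below 0.1 rad and linear speed of scraper below 0.02 m/s); the robot touches nothing.
It fails at once if the fingers touch an offcut (more than 1 N) (contact force between the fingers and chip_bar above 1 N or contact force between the fingers and chip_disc above 1 N or contact force between the fingers and chip_angle above 1 N or contact force between the fingers and chip_tee above 1 N).
It fails at once if the camera head is bumped (more than 5 N) (contact force between camera_head and anything else above 5 N).
It fails at once if a bystander is moved more than 15 mm (distance of any of fitting, parallel, bottle, caliper, pen_cup, ring_gauge, mouse from where it was at the start of the episode above 0.015 m).
It also fails if it takes over 72 s, if anything falls off the work surface, if the arm or the gripper's body presses on something with over 40 N, if the wrist force passes 120 N, or if a joint passes its speed limit or range.

### The arm

A 6-joint arm with a two-finger parallel gripper is mounted at the origin on the work surface. World frame = base frame: x ahead of the robot, y to its left, z up, the work surface at z = 0. Lengths are in m, angles in rad, forces in N, time in s.
With the tool pointing down it reaches from about 0.375 to 0.9 m from the base axis. Payload 3.1 kg.
Tool frame: the origin (TCP) lies between the finger pads; the fingertips stand 17 mm ahead of it and the grasp point (between the pads) lies 2 mm behind it; z points along the fingers, y is the line along which they close (so a half turn about z gives the same grasp; the last joint's range is limited). The gripper opens to 85 mm and grips with 20 to 120 N. Pads are 22 mm wide; open, the fingers measure 114 mm over their backs; the gripper's body (76 mm by 85 mm) begins 54 mm behind the grasp point. The pads swing forward as they close: fully open they stand 13 mm farther back than shut.
Start: joints at [-1.325, 0.527, 1.433, -0, 1.181, -0.178], TCP at [0.257, -0.57, 0.221] pointing down, gripper open.
Joint ranges: [-3.08, 3.08], [-0.75, 2.2], [0.22, 2.44], [-1.43, 4.57], [0, 2.65], [-2.85, 2.85]. Speed limits (rad/s): [2.79, 2.79, 3.14, 3.14, 3.14, 3.14].

### API

Orientations are given as a unit quaternion [x, y, z, w].
In Python, from station import sense, vision, order gives the robot as it stands.
- The arm moves only by the shell command python3 -m crank 'ROWS' [OPENING] [FORCE]. ROWS is JSON, a list of rows, each an object with "dp": the shift along the world's x, y, z in units of 30 mm (1.0 is 30 mm), a list of three; "angular": the turn, a rotation vector about the world's x, y, z in degrees, a list of three. In form: [{"dp": [dx, dy, dz], "angular": [ax, ay, az]}, ...]. A call has 1 to 20 rows; each row shifts and turns the commanded pose from where the row before left it; what a row does not reach is not made up. A row lasts 1/10 s, in which the tool goes at most 50 mm and 8.59 degrees, less where a joint would pass 70% of its speed; a pose out of reach is approached as far as the arm can. A call is refused whole if a number of a shift passes 1 or a number of a turn 8.59, either way. A call with a gripper value outside its range is refused whole. OPENING is the closure, from 0 (fully open) to 1 (shut), set as the call begins (- or left out, the last holds). The fingers move at their own pace and stop on an object; FORCE is the grip in N (left out, the last holds). Time passes only in rows, so rows that do not move let the fingers close. It gives the time, the measured TCP pose, the force, the opening and the grip force at its end, in the units of the state.
- sense(): the state, without advancing time (a new reading comes with each control period).
- vision.snapshot(name): name is "side" or "top" or "wrist"; returns a dict with "image" (480x640x3 uint8, blue, green, red), "range_z" (480x640 float32, m along the optical axis (not along the pixel's ray), 0 where there is no reading), "mtx" (3x3 intrinsics, pixels), "dist" ([k1, k2, p1, p2, k3] as OpenCV has them; the pictures are not rectified), "pose" (4x4, takes a point from camera to world coordinates); the wrist camera has in their place "mount" (4x4, takes a point from camera to tool coordinates, whose origin is the TCP and whose axes are the flange's). Camera axes: x right, y down, z forward; pixel columns grow to the right and rows downward; lengths in m; the calibration is good to about 2 mm. A picture is of the moment at which its call begins: read the wrist's pose just before it.
- order.sign_off(): hands the job in; it is judged then, once.
The state is a dict: "t": time; "q": joint angles; "qd": joint speeds; "tau": joint torques, N m; "tcp_pos": TCP position; "tool_rot": TCP orientation; "force": force on the tool from outside, world axes, zero at the start; "ft_torque": the same for the moment, N m; "finger_gap": opening from 0.0 (shut) to 1.0 (fully open); "gripper_force": force on a finger pad.
Only numpy, scipy, OpenCV 4.12 (cv2) and the standard library are available. Lean on these libraries where they do the work, as an engineer would, in place of code of your own. Each camera call takes 0.05 s, during which the arm holds its last target. There are 200 camera calls.

## Working session

There is one attempt and no reset: what is moved stays moved. The work goes in short steps, Python scripts to look and compute and a shell command to move; the robot and the scene stay as the last step left them, time stands still between calls to the robot, and variables do not carry over. Pictures are saved under pics/ and viewed, at most 10 in all, crops included, and the job is handed in when it is done.

```bash
ls; mkdir -p pics
python3 - <<'E'
from station import sense, vision, order
import cv2,numpy as np
s=sense(); print({k:np.round(v,3) for k,v in s.items()})
for n in ("top","side"):
    d=vision.snapshot(n); cv2.imwrite(f"pics/{n}0.png",d["image"]); np.savez(f"/tmp/{n}0.npz",**d)
    print(n,d["mtx"],d["dist"],np.round(d["pose"],4))
d=vision.snapshot("wrist"); print(np.round(d["mount"],4), d["mtx"])
E
```

```text
pics
{'t': np.float64(0.0), 'q': array([-1.326,  0.528,  1.434,  0.   ,  1.181, -0.179]), 'qd': array([-0.   ,  0.   , -0.001,  0.001,  0.001, -0.001]), 'tau': array([-0.0000e+00, -4.4236e+01, -1.7802e+01, -0.0000e+00,  9.0000e-03,
       -0.0000e+00]), 'tcp_pos': array([ 0.257, -0.569,  0.22 ]), 'tool_rot': array([ 0.978,  0.21 , -0.   , -0.001]), 'force': array([-0.01 ,  0.482, -0.46 ]), 'ft_torque': array([-0.012, -0.003,  0.012]), 'gripper_force': np.float64(0.0), 'finger_gap': np.float64(1.002)}
top [[577.45187464   0.         317.74651277]
 [  0.         577.45187464 232.51512149]
 [  0.           0.           1.        ]] [0.03902744 0.         0.         0.         0.        ] [[-0.0202 -0.9941  0.1065  0.3908]
 [-0.9997  0.0216  0.0122  0.0625]
 [-0.0144 -0.1062 -0.9942  1.2319]
 [ 0.      0.      0.      1.    ]]
side [[506.38263747   0.         321.28273902]
 [  0.         506.38263747 234.31127432]
 [  0.           0.           1.        ]] [-0.01459022  0.          0.          0.          0.        ] [[ 0.9849 -0.1166  0.1281  0.3632]
 [-0.1731 -0.6321  0.7553 -0.7806]
 [-0.0071 -0.7661 -0.6427  0.8247]
 [ 0.      0.      0.      1.    ]]
[[-5.000e-04 -9.645e-01 -2.641e-01  6.790e-02]
 [ 1.000e+00 -6.000e-04  1.000e-04  1.000e-04]
 [-2.000e-04 -2.641e-01  9.645e-01 -1.515e-01]
 [ 0.000e+00  0.000e+00  0.000e+00  1.000e+00]] [[356.33893662   0.         317.44381773]
 [  0.         356.33893662 245.54558219]
 [  0.           0.           1.        ]]
```

View pics/top0.png

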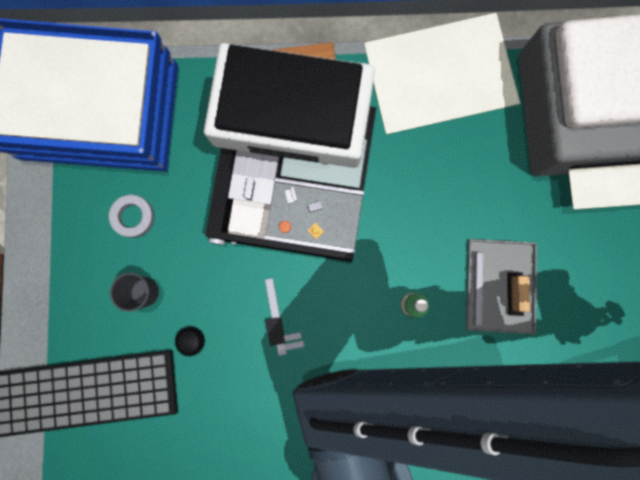

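View pics/side0.png

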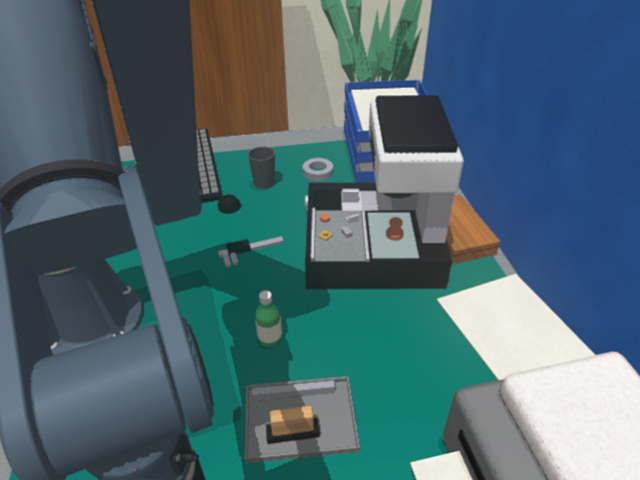

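The top view shows the station at about (210–375, 45–258), with the shelf at (270–362, 180–252). The offcuts are at (285,227), (316,231), (291,195) and (316,206), and the cover fin is at about (249,188). The tray is at (468–536, 240–333) with the scraper at (520,293), and the bottle is at (415,305). The side view confirms this layout.

```bash
cat > h.py <<'E'
import numpy as np, cv2
from station import sense, vision, order
from scipy.spatial.transform import Rotation as R
def pose(d,s=None):
    if "pose" in d: return d["pose"]
    T=np.eye(4); T[:3,:3]=R.from_quat(s["tool_rot"]).as_matrix(); T[:3,3]=s["tcp_pos"]; return T@d["mount"]
def rays(d,uv,P):
    n=cv2.undistortPoints(np.array(uv,float).reshape(-1,1,2),d["mtx"],d["dist"])[:,0]
    return np.c_[n,np.ones(len(n))]@P[:3,:3].T
def onplane(d,uv,z,P=None):
    P=d["pose"] if P is None else P
    r=rays(d,uv,P); return P[:3,3]+r*((z-P[2,3])/r[:,2])[:,None]
def cloud(d,P=None):
    P=d["pose"] if P is None else P
    v,u=np.mgrid[:480,:640]; r=rays(d,np.c_[u.ravel(),v.ravel()],P)
    W=(P[:3,3]+r*d["range_z"].ravel()[:,None]).reshape(480,640,3); W[d["range_z"]==0]=np.nan; return W
def st(O,yaw,p):  # world -> station xy
    c,s=np.cos(yaw),np.sin(yaw); q=np.array(p)[...,:2]-O; return q@np.array([[c,-s],[s,c]])
def ws(O,yaw,p):
    c,s=np.cos(yaw),np.sin(yaw); return np.array(O)+np.array(p)[...,:2]@np.array([[c,s],[-s,c]])
E
python3 - <<'E'
from h import *
d=dict(np.load("/tmp/top0.npz")); W=cloud(d); z=W[...,2]; im=d["image"]
hsv=cv2.cvtColor(im,cv2.COLOR_BGR2HSV)
def line(p): 
    v=cv2.fitLine(p[:,:2].astype(np.float32),cv2.DIST_HUBER,0,.001,.001).ravel(); return v
M=(z>.055)&(z<.1); 
rt=[(np.where(M[r,:420])[0].max(),r) for r in range(200,250)]
fr=[(c,np.where(M[:275,c])[0].max()) for c in range(222,345)]
a=line(onplane(d,rt,.085)); b=line(onplane(d,fr,.085))
yawr=np.arctan2(a[1],a[0]); yawf=np.arctan2(b[1],b[0]); print("yaw",yawr,yawf, "right",a,"front",b)
A=np.array([[a[0],-b[0]],[a[1],-b[1]]]); k=np.linalg.solve(A,[b[2]-a[2],b[3]-a[3]]); cor=a[2:]+k[0]*a[:2]; print("corner FR",cor)
# tray/scraper
sub=np.zeros_like(M); sub[225:345,455:550]=1
for nm,m,zz in (("scr",sub&(z>.055)&(z<.08),.068),("par",sub&(z>.02)&(z<.035),.026),("tray",sub&(hsv[...,1]<70),.015),):
    c=max(cv2.findContours(m.astype(np.uint8),0,1)[0],key=cv2.contourArea)
    w=onplane(d,c[:,0],zz); r=cv2.minAreaRect((w[:,:2]*1000).astype(np.float32)); print(nm,r,"medz",np.nanmedian(z[m]))
# bottle
m=np.zeros_like(M); m[270:330,390:440]=1; m&=z>.02; p=W[m]; print("bottle",p.min(0),p.max(0))
yaw=yawr; c,s=np.cos(yaw),np.sin(yaw); O=cor-np.array([[c,-s],[s,c]])@[-.125,-.15]; print("O",O)
# chips by height on shelf
q=st(O,yaw,W); g=(q[...,0]>-.098)&(q[...,0]<-.002)&(q[...,1]>-.145)&(q[...,1]<.028)&(z>.0885)
n,l,stt,ce=cv2.connectedComponentsWithStats(g.astype(np.uint8))
for i in range(1,n):
    if stt[i,4]>12: 
        p=W[l==i]; print("chip",ce[i].round(),stt[i,4],st(O,yaw,p.mean(0)).round(4),p[:,2].max().round(3),im[l==i].mean(0).round())
g=(z>.1)&(z<.13)&(q[...,0]<.03)&(q[...,1]>.04)&(q[...,1]<.12)&(q[...,0]>-.12); print("fin",g.sum(),q[g].mean(0),q[g].min(0),q[g].max(0))
E
```

```text
yaw -0.1794418 1.3922588 right [ 0.98394346 -0.17848034  0.52806723 -0.00267063] front [0.17759058 0.98410445 0.48313972 0.14656806]
corner FR [0.45848593 0.00995092]
scr ((386.04388427734375, -326.2778015136719), (25.23528289794922, 67.21244049072266), 88.51309204101562) medz 0.06607102406483212
par ((397.1166687011719, -252.68258666992188), (15.559523582458496, 146.5315704345703), 85.89237976074219) medz 0.024092340253500377
tray ((401.5886535644531, -302.482421875), (143.00592041015625, 189.54751586914062), 85.7396240234375) medz 0.0038915648520367885
bottle [ 0.34413116 -0.13812781  0.02023772] [ 0.38995754 -0.09076747  0.13413935]
O [0.60825092 0.1352324 ]
chip [291. 196.] 80 [-0.0187 -0.0107] 0.105 [226. 218. 219.]
chip [315. 206.] 104 [-0.0325 -0.0605] 0.103 [196. 186. 185.]
chip [284. 226.] 113 [-0.0821 -0.0077] 0.102 [102. 136. 214.]
chip [315. 231.] 99 [-0.0809 -0.0693] 0.102 [113. 188. 224.]
fin 140 [-0.01940984  0.07297773] [-0.03890788  0.06677881] [0.00129259 0.08007473]
```

Pose estimates: station at (0.608, 0.135) with yaw −0.179, cover joint about 0.073. I'll start towards the fin with the tool turned so the wrist camera faces the robot.

```bash
python3 -m crank '[{"dp":[0.35,0.98,0],"angular":[0,0,8.55]},{"dp":[0.35,0.98,0],"angular":[0,0,8.55]},{"dp":[0.35,0.98,0],"angular":[0,0,8.55]},{"dp":[0.35,0.98,0],"angular":[0,0,8.55]},{"dp":[0.35,0.98,0],"angular":[0,0,8.55]},{"dp":[0.35,0.98,0],"angular":[0,0,8.55]},{"dp":[0.35,0.98,0],"angular":[0,0,8.55]},{"dp":[0.35,0.98,0],"angular":[0,0,8.55]},{"dp":[0.35,0.98,0],"angular":[0,0,8.55]},{"dp":[0.35,0.98,0],"angular":[0,0,8.55]},{"dp":[0.35,0.98,0],"angular":[0,0,8.55]},{"dp":[0.35,0.98,0],"angular":[0,0,8.55]},{"dp":[0.35,0.98,0],"angular":[0,0,8.55]},{"dp":[0.35,0.98,0],"angular":[0,0,8.55]},{"dp":[0.35,0.98,0],"angular":[0,0,8.55]},{"dp":[0.35,0.98,0],"angular":[0,0,8.55]},{"dp":[0.35,0.98,0],"angular":[0,0,8.55]},{"dp":[0.35,0.98,0],"angular":[0,0,0]},{"dp":[0.35,0.98,0],"angular":[0,0,0]},{"dp":[0.35,0.98,0],"angular":[0,0,0]}]' 0.5 40
python3 -m crank '[{"dp":[0.35,0.98,0],"angular":[-1.335,-7.38,0]},{"dp":[0.35,0.98,0],"angular":[-1.335,-7.38,0]},{"dp":[0.35,0.98,0],"angular":[-1.335,-7.38,0]},{"dp":[0.35,0.98,0],"angular":[-1.335,-7.38,0]},{"dp":[0.35,0.98,0],"angular":[0,0,0]},{"dp":[0.35,0.98,0],"angular":[0,0,0]},{"dp":[0,0,0],"angular":[0,0,0]},{"dp":[0,0,0],"angular":[0,0,0]}]'
cat > fin.py <<'E'
from h import *
O=np.array([.6083,.1352]); yaw=-.179
s=sense(); M=R.from_quat(s["tool_rot"]).as_matrix(); c,si=np.cos(yaw),np.sin(yaw); S=np.array([[c,-si,0],[si,c,0],[0,0,1]])
print("t",s["t"],"q",s["q"].round(2),"tcp st",st(O,yaw,s["tcp_pos"]).round(4),"z",s["tcp_pos"][2].round(4),"tool axes in station\n",(S.T@M).round(3),"gap",s["finger_gap"],"F",s["force"].round(1))
E
python3 - <<'E'
from fin import *
d=vision.snapshot("wrist"); cv2.imwrite("pics/w1.png",d["image"]); W=cloud(d,pose(d,s)); q=st(O,yaw,W); z=W[...,2]
g=(z>.1)&(z<.13)&(q[...,0]<.04)&(q[...,1]>.04)&(q[...,1]<.12)&(q[...,0]>-.12); print("fin wrist",g.sum(),q[g].mean(0),q[g].min(0),q[g].max(0),np.median(z[g]))
d=vision.snapshot("top"); cv2.imwrite("pics/t1.png",d["image"])
E
```

```text
t: 2.15
tcp_pos: [0.4672, 0.0197, 0.221]
tool_rot: [0.09, 0.996, -0.0, -0.0]
force: [-0.1, 0.0, -0.6]
finger_gap: 0.499
gripper_force: 0.0
t: 2.95
tcp_pos: [0.5258, 0.1795, 0.2202]
tool_rot: [0.09, 0.968, -0.027, 0.232]
force: [0.1, -0.3, 0.1]
finger_gap: 0.495
gripper_force: 0.0
t 2.95 q [ 0.24  0.34  1.91 -0.42  0.5  -0.81] tcp st [-0.0891  0.0289] z 0.2202 tool axes in station
 [[-0.891  0.008  0.454]
 [ 0.002  1.    -0.014]
 [-0.454 -0.011 -0.891]] gap 0.49503385785268256 F [ 0.1 -0.3  0.1]
fin wrist 730 [-0.02168106  0.07331185] [-0.03789974  0.0678204 ] [0.00252992 0.0800937 ] 0.1115822854815491
```

View pics/w1.png

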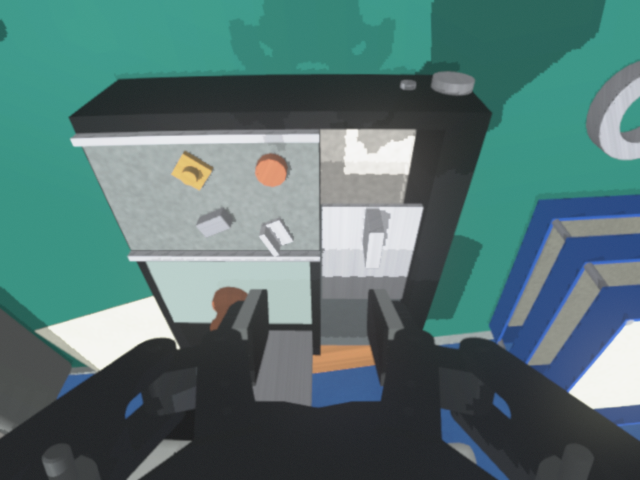

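The wrist view shows the fin at (374,240), and the offcuts at (192,170), (270,170), (213,222) and (276,236). It agrees with the estimate: fin at station (−0.019, 0.074). I'll move over it and descend along the tool axis.

```bash
python3 -m crank '[{"dp":[0.13,0.74,0],"angular":[0,0,0]},{"dp":[0.13,0.74,0],"angular":[0,0,0]},{"dp":[0.46,-0.08,-0.75],"angular":[0,0,0]},{"dp":[0.46,-0.08,-0.75],"angular":[0,0,0]},{"dp":[0.46,-0.08,-0.75],"angular":[0,0,0]},{"dp":[0.46,-0.08,-0.75],"angular":[0,0,0]},{"dp":[0,0,0],"angular":[0,0,0]},{"dp":[0,0,0],"angular":[0,0,0]}]'; python3 fin.py
```

```text
t: 3.85
tcp_pos: [0.5886, 0.2126, 0.1303]
tool_rot: [0.091, 0.968, -0.028, 0.232]
force: [-0.8, -1.1, -0.3]
finger_gap: 0.499
gripper_force: 0.0
t 3.85 q [ 0.27  0.57  1.82 -0.6   0.39 -0.59] tcp st [-0.0331  0.0727] z 0.1303 tool axes in station
 [[-0.891  0.012  0.453]
 [ 0.005  1.    -0.015]
 [-0.454 -0.011 -0.891]] gap 0.49861302563758514 F [-0.8 -1.1 -0.3]
```

```bash
python3 -m crank '[{"dp":[0.22,-0.02,-0.39],"angular":[0,0,0]},{"dp":[0.22,-0.02,-0.39],"angular":[0,0,0]},{"dp":[0,0,0],"angular":[0,0,0]}]'; python3 -m crank '[{"dp":[0,0,0],"angular":[0,0,0]},{"dp":[0,0,0],"angular":[0,0,0]},{"dp":[0,0,0],"angular":[0,0,0]},{"dp":[0,0,0],"angular":[0,0,0]},{"dp":[0,0,0],"angular":[0,0,0]},{"dp":[0,0,0],"angular":[0,0,0]}]' 1 40; python3 fin.py
```

```text
t: 4.15
tcp_pos: [0.6026, 0.2124, 0.1061]
tool_rot: [0.09, 0.968, -0.027, 0.232]
force: [-1.3, 0.1, 0.4]
finger_gap: 0.497
gripper_force: 0.0
t: 4.75
tcp_pos: [0.6025, 0.2129, 0.1075]
tool_rot: [0.09, 0.968, -0.027, 0.233]
force: [-0.8, 0.8, 1.4]
finger_gap: 0.003
gripper_force: 0.7
t 4.75 q [ 0.27  0.62  1.81 -0.65  0.35 -0.55] tcp st [-0.0195  0.0754] z 0.1075 tool axes in station
 [[-0.89   0.01   0.455]
 [ 0.004  1.    -0.013]
 [-0.455 -0.01  -0.89 ]] gap 0.00304668251736713 F [-0.8  0.8  1.4]
```

Run:
```python
from fin import *
d=vision.snapshot("wrist"); cv2.imwrite("pics/w2.png",d["image"]); W=cloud(d,pose(d,s)); q=st(O,yaw,W); z=W[...,2]
t=vision.snapshot("top"); cv2.imwrite("pics/t2.png",t["image"])
a=vision.snapshot("side"); cv2.imwrite("pics/s2.png",np.hstack([cv2.resize(a["image"][150:300,290:450],None,fx=2.5,fy=2.5),cv2.resize(t["image"][130:280,200:360],None,fx=2.5,fy=2.5)]))
```

```text
t 4.75 q [ 0.27  0.62  1.81 -0.65  0.35 -0.55] tcp st [-0.0195  0.0754] z 0.1075 tool axes in station
 [[-0.89   0.01   0.455]
 [ 0.004  1.    -0.013]
 [-0.455 -0.01  -0.89 ]] gap 0.00304668251736713 F [-0.8  0.8  1.4]
```

View pics/w2.png

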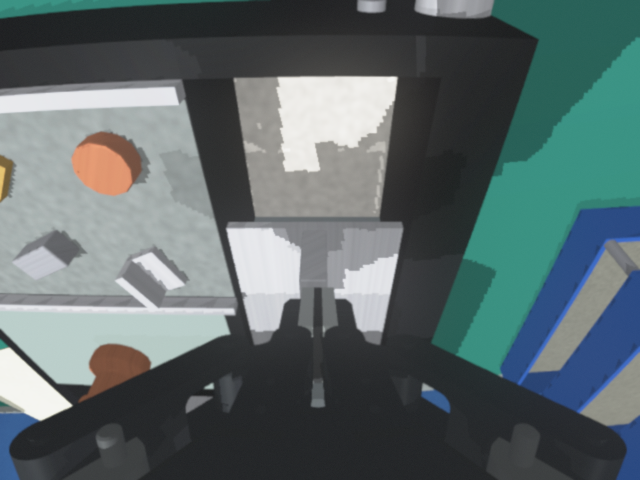

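View pics/s2.png

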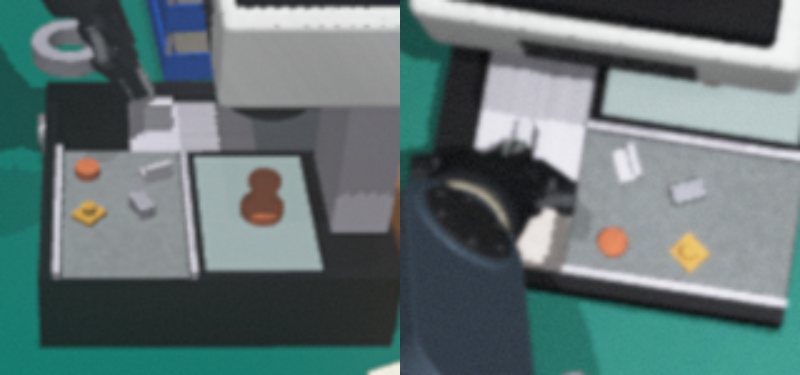

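The wrist view shows the fingers at (290,310) and (345,310), with the fin running up from (318,300). The reading says shut with no grip, so I'll check the depth around the fingertips.

Run:
```python
from fin import *
d=vision.snapshot("wrist"); P=d["mount"]; T=cloud(d,P); W=cloud(d,pose(d,s)); q=st(O,yaw,W)
for v in (240,270,285,295,305,320,340,370,400):
    print(v,[(u,tuple((T[v,u]*1000).round().astype(int)) if T[v,u,2]==T[v,u,2] else None) for u in (288,300,310,318,326,336,346)])
for u,v in ((314,240),(314,270),(318,295)): print(u,v,q[v,u].round(4),W[v,u,2].round(4))
```

```text
t 4.9 q [ 0.27  0.62  1.81 -0.65  0.35 -0.55] tcp st [-0.0195  0.0754] z 0.1075 tool axes in station
 [[-0.89   0.01   0.455]
 [ 0.004  1.    -0.013]
 [-0.455 -0.01  -0.89 ]] gap -0.0005098657584752002 F [-0.6  0.8  1.1]
240 [(288, (np.int64(22), np.int64(-14), np.int64(21))), (300, (np.int64(23), np.int64(-8), np.int64(20))), (310, (np.int64(25), np.int64(-3), np.int64(11))), (318, (np.int64(25), np.int64(1), np.int64(11))), (326, (np.int64(25), np.int64(4), np.int64(12))), (336, (np.int64(23), np.int64(10), np.int64(19))), (346, (np.int64(23), np.int64(15), np.int64(20)))]
270 [(288, (np.int64(3), np.int64(-15), np.int64(30))), (300, (np.int64(16), np.int64(-7), np.int64(-6))), (310, (np.int64(17), np.int64(-3), np.int64(-8))), (318, (np.int64(16), np.int64(1), np.int64(-6))), (326, (np.int64(16), np.int64(4), np.int64(-6))), (336, (np.int64(3), np.int64(10), np.int64(30))), (346, (np.int64(3), np.int64(16), np.int64(30)))]
285 [(288, (np.int64(-7), np.int64(-16), np.int64(35))), (300, (np.int64(10), np.int64(-7), np.int64(-10))), (310, (np.int64(11), np.int64(-3), np.int64(-10))),
[... 1751 characters left out ...]
), np.int64(-2), np.int64(-56))), (318, (np.int64(-6), np.int64(1), np.int64(-46))), (326, (np.int64(1), np.int64(3), np.int64(-57))), (336, (np.int64(17), np.int64(5), np.int64(-79))), (346, (np.int64(18), np.int64(7), np.int64(-80)))]
400 [(288, (np.int64(17), np.int64(-6), np.int64(-90))), (300, (np.int64(7), np.int64(-4), np.int64(-78))), (310, (np.int64(-9), np.int64(-2), np.int64(-57))), (318, (np.int64(-156), np.int64(1), np.int64(123))), (326, (np.int64(-8), np.int64(3), np.int64(-60))), (336, (np.int64(9), np.int64(5), np.int64(-80))), (346, (np.int64(17), np.int64(6), np.int64(-89)))]
314 240 [-0.0367  0.0741] 0.0863
314 270 [-0.0364  0.0744] 0.1055
318 295 [-0.0385  0.0763] 0.1211
```

```bash
python3 -m crank '[{"dp":[-0.3,0.05,0.6],"angular":[0,0,0]},{"dp":[-0.3,0.05,0.6],"angular":[0,0,0]},{"dp":[-0.3,0.05,0.6],"angular":[0,0,0]},{"dp":[0,0,0],"angular":[0,0,0]}]'
cat > tip.py <<'E'
from fin import *
d=vision.snapshot("wrist"); P=d["mount"]; T=cloud(d,P); W=cloud(d,pose(d,s)); q=st(O,yaw,W)
m=(abs(T[...,0])<13)&(abs(T[...,0])<.014)&(abs(T[...,1])<.07)&(T[...,2]>-.1)&(W[...,2]>.122)
print("finger pts y-range,max z by y bin"); 
for y in np.arange(-.06,.06,.004):
    k=m&(T[...,1]>=y)&(T[...,1]<y+.004)
    if k.sum()>5: print(round(y,3),k.sum(),T[...,2][k].max().round(4),T[...,0][k].max().round(4))
g=(W[...,2]>.1)&(W[...,2]<.12)&(abs(q[...,1]-.075)<.03)&(q[...,0]<.03)&(q[...,0]>-.12); print("fin",q[g].min(0),q[g].max(0))
E
python3 tip.py
```

```text
t: 5.35
tcp_pos: [0.5755, 0.2177, 0.1632]
tool_rot: [0.09, 0.968, -0.026, 0.234]
force: [0.7, 0.5, -0.5]
finger_gap: 0.003
gripper_force: 0.0
t 5.35 q [ 0.29  0.51  1.82 -0.53  0.44 -0.65] tcp st [-0.0469  0.0754] z 0.1632 tool axes in station
 [[-0.889  0.009  0.457]
 [ 0.004  1.    -0.012]
 [-0.457 -0.009 -0.889]] gap 0.0033318916302366884 F [ 0.7  0.5 -0.5]
finger pts y-range,max z by y bin
-0.06 453 -0.0875 0.014
-0.056 979 -0.0819 0.014
-0.052 1712 -0.0779 0.0133
-0.048 2010 -0.0725 0.0134
-0.044 2783 -0.0674 0.0133
-0.04 3230 -0.0632 0.0133
-0.036 2417 -0.0575 0.0131
-0.032 1397 -0.0542 0.0131
-0.028 1522 -0.0527 0.014
-0.024 1278 -0.0513 0.014
-0.02 275 -0.0486 0.0125
-0.016 308 -0.0189 0.0129
-0.012 711 -0.0151 0.0138
-0.008 1355 -0.013 0.014
-0.004 2612 -0.0128 0.0139
0.0 2491 -0.0126 0.0128
0.004 1770 -0.0133 0.014
0.008 717 -0.0151 0.014
0.012 422 -0.0161 0.0129
0.016 171 -0.0494 0.008
0.02 1126 -0.0506 0.0137
0.024 1552 -0.0528 0.014
0.028 1397 -0.0527 0.014
0.032 2222 -0.0575 0.013
0.036 3143 -0.0626 0.0132
0.04 3001 -0.0676 0.0136
0.044 1896 -0.0713 0.0134
0.048 1931 -0.0771 0.0132
0.052 1060 -0.0817 0.014
0.056 521 -0.087 0.014
fin [-0.0378963   0.06796799] [0.00281149 0.07980229]
```

The fin hasn't moved. The shut fingertips measure 12.5 mm *behind* the reported TCP, when they should be 17 mm ahead of it. So the tool works about 30 mm shorter than the reports imply, and the fingers closed just above the fin. I'll add 30 mm along the tool axis and grasp again.

```bash
python3 -m crank '[{"dp":[0,0,0],"angular":[0,0,0]},{"dp":[0,0,0],"angular":[0,0,0]},{"dp":[0,0,0],"angular":[0,0,0]},{"dp":[0,0,0],"angular":[0,0,0]},{"dp":[0.35,-0.07,-0.7],"angular":[0,0,0]},{"dp":[0.35,-0.07,-0.7],"angular":[0,0,0]},{"dp":[0.35,-0.07,-0.7],"angular":[0,0,0]},{"dp":[0.34,-0.07,-0.65],"angular":[0,0,0]},{"dp":[0,0,0],"angular":[0,0,0]}]' 0.5;  python3 -m crank '[{"dp":[0,0,0],"angular":[0,0,0]},{"dp":[0,0,0],"angular":[0,0,0]},{"dp":[0,0,0],"angular":[0,0,0]},{"dp":[0,0,0],"angular":[0,0,0]},{"dp":[0,0,0],"angular":[0,0,0]}]' 1 50; python3 fin.py
```

```text
t: 6.3
tcp_pos: [0.6169, 0.2079, 0.0757]
tool_rot: [0.091, 0.968, -0.028, 0.231]
force: [-0.0, 0.2, -0.0]
finger_gap: 0.501
gripper_force: 0.0
t: 6.8
tcp_pos: [0.6167, 0.2082, 0.0797]
tool_rot: [0.09, 0.968, -0.028, 0.233]
force: [-1.2, -5.2, 1.6]
finger_gap: 0.131
gripper_force: 49.5
t 6.8 q [ 0.25  0.68  1.79 -0.72  0.31 -0.49] tcp st [-0.0047  0.0733] z 0.0797 tool axes in station
 [[-0.89   0.009  0.455]
 [ 0.003  1.    -0.014]
 [-0.455 -0.011 -0.89 ]] gap 0.13098060091821317 F [-1.2 -5.2  1.6]
```

```bash
python3 -m crank '[{"dp":[0.39,-0.07,0],"angular":[0,0,0]},{"dp":[0.39,-0.07,0],"angular":[0,0,0]},{"dp":[0.39,-0.07,0],"angular":[0,0,0]},{"dp":[0.35,-0.06,0],"angular":[0,0,0]},{"dp":[0,0,0],"angular":[0,0,0]},{"dp":[0,0,0],"angular":[0,0,0]},{"dp":[0,0,0],"angular":[0,0,0]}]'; python3 fin.py
```

```text
t: 7.5
tcp_pos: [0.663, 0.1999, 0.0797]
tool_rot: [0.09, 0.968, -0.028, 0.233]
force: [1.4, -5.3, 0.6]
finger_gap: 0.131
gripper_force: 49.2
t 7.5 q [ 0.22  0.71  1.69 -0.57  0.35 -0.67] tcp st [0.0423 0.0734] z 0.0797 tool axes in station
 [[-0.89   0.01   0.456]
 [ 0.003  1.    -0.014]
 [-0.456 -0.011 -0.89 ]] gap 0.13109039407765744 F [ 1.4 -5.3  0.6]
```

```bash
python3 -m crank '[{"dp":[0,0,0],"angular":[0,0,0]},{"dp":[0,0,0],"angular":[0,0,0]},{"dp":[0,0,0],"angular":[0,0,0]},{"dp":[-0.4,0.07,0.8],"angular":[0,0,0]},{"dp":[-0.4,0.07,0.8],"angular":[0,0,0]},{"dp":[-0.4,0.07,0.8],"angular":[0,0,0]},{"dp":[-0.4,0.07,0.8],"angular":[0,0,0]},{"dp":[-0.4,0.07,0.8],"angular":[0,0,0]},{"dp":[-0.7,0.1,0.5],"angular":[0,0,0]},{"dp":[-0.7,0.1,0.5],"angular":[0,0,0]},{"dp":[0,0,0],"angular":[0,0,0]}]' 0.5; python3 tip.py
```

```text
t: 8.6
tcp_pos: [0.5589, 0.2182, 0.2308]
tool_rot: [0.09, 0.968, -0.026, 0.233]
force: [-0.5, 0.5, 0.3]
finger_gap: 0.501
gripper_force: 0.0
t 8.6 q [ 0.3   0.38  1.79 -0.41  0.58 -0.78] tcp st [-0.0634  0.0729] z 0.2308 tool axes in station
 [[-0.89   0.008  0.457]
 [ 0.003  1.    -0.012]
 [-0.457 -0.009 -0.89 ]] gap 0.5013958115100884 F [-0.5  0.5  0.3]
finger pts y-range,max z by y bin
-0.06 1187 -0.0703 0.0133
-0.056 1810 -0.0596 0.0137
-0.052 4491 -0.0556 0.0137
-0.048 4240 -0.0558 0.014
-0.044 1888 -0.0523 0.0139
-0.04 932 -0.0507 0.008
-0.036 524 -0.0173 0.0127
-0.032 651 -0.0172 0.0139
-0.028 1145 -0.0132 0.014
-0.024 1859 -0.0102 0.0126
-0.02 8 -0.0652 0.0126
-0.016 119 -0.0803 0.0119
-0.012 848 -0.0807 0.0123
-0.008 1189 -0.0807 0.013
-0.004 1109 -0.0819 0.0127
0.0 1138 -0.082 0.0127
0.004 1177 -0.0811 0.0123
0.008 984 -0.0801 0.0125
0.012 201 -0.0803 0.0118
0.02 1698 -0.0101 0.0127
0.024 1172 -0.0138 0.0139
0.028 689 -0.0151 0.014
0.032 524 -0.0169 0.0128
0.036 886 -0.0515 0.0081
0.04 1651 -0.0527 0.0127
0.044 3553 -0.0532 0.014
0.048 5189 -0.0559 0.0139
0.052 1953 -0.0585 0.0134
0.056 1273 -0.0684 0.0133
fin [0.00844173 0.06840932] [0.02989691 0.07986122]
```

The cover is open (about 0.120). Next is the scraper.

```bash
python3 -m crank '[{"dp":[-0.3,-0.95,0],"angular":[0,0,0]},{"dp":[-0.3,-0.95,0],"angular":[0,0,0]},{"dp":[-0.3,-0.95,0],"angular":[0,0,0]},{"dp":[-0.3,-0.95,0],"angular":[0,0,0]},{"dp":[-0.3,-0.95,0],"angular":[1.21,6.69,0]},{"dp":[-0.3,-0.95,0],"angular":[1.21,6.69,0]},{"dp":[-0.3,-0.95,0],"angular":[1.21,6.69,0]},{"dp":[-0.3,-0.95,0],"angular":[1.21,6.69,0]},{"dp":[-0.3,-0.95,0],"angular":[0,0,4.4]},{"dp":[-0.3,-0.95,0],"angular":[0,0,4.4]},{"dp":[-0.3,-0.95,0],"angular":[0,0,0]},{"dp":[-0.3,-0.95,0],"angular":[0,0,0]},{"dp":[-0.3,-0.95,0],"angular":[0,0,0]},{"dp":[-0.3,-0.95,0],"angular":[0,0,0]},{"dp":[-0.3,-0.95,0],"angular":[0,0,0]},{"dp":[-0.3,-0.95,0],"angular":[0,0,0]},{"dp":[-0.3,-0.95,0],"angular":[0,0,0]},{"dp":[-0.3,-0.95,0],"angular":[0,0,0]},{"dp":[-0.3,-0.95,0],"angular":[0,0,0]},{"dp":[0,0,0],"angular":[0,0,0]}]' 0.3
cat > scr.py <<'E'
from h import *
s=sense(); M=R.from_quat(s["tool_rot"]).as_matrix(); print("t",s["t"],"tcp",s["tcp_pos"].round(4),"q",s["q"].round(2),"x yaw",np.degrees(np.arctan2(M[1,0],M[0,0])).round(2),"toolz",M[:,2].round(4))
d=vision.snapshot("wrist"); W=cloud(d,pose(d,s)); z=W[...,2]; T=cloud(d,d["mount"])
m=(z>.06)&(z<.076)&(abs(W[...,0]-.386)<.07)&(abs(W[...,1]+.326)<.05); n,l,a,c=cv2.connectedComponentsWithStats(m.astype(np.uint8)); m=l==1+a[1:,4].argmax()
print("scraper top",m.sum(),cv2.minAreaRect((W[m][:,:2]*1000).astype(np.float32)),np.median(z[m]))
E
python3 scr.py
python3 - <<'E'
from h import *
d=vision.snapshot("side"); W=cloud(d); z=W[...,2]; m=(z>.06)&(z<.076)&(abs(W[...,0]-.386)<.07)&(abs(W[...,1]+.326)<.05)
print("side",m.sum(),cv2.minAreaRect((W[m][:,:2]*1000).astype(np.float32)))
E
```

```text
t: 10.65
tcp_pos: [0.3901, -0.3281, 0.2281]
tool_rot: [0.017, 1.0, -0.009, 0.002]
force: [0.1, 1.0, -0.2]
finger_gap: 0.698
gripper_force: 0.0
t 10.65 tcp [ 0.3901 -0.3281  0.2281] q [-0.91  0.36  1.72 -0.01  1.05 -2.45] x yaw 178.06 toolz [ 0.0039 -0.0181 -0.9998]
scraper top 1876 ((386.6516418457031, -330.2157287597656), (22.003801345825195, 69.50843811035156), 88.40585327148438) 0.06658884449793812
side 576 ((386.2516174316406, -331.4622497558594), (24.048128128051758, 69.72361755371094), 87.0838394165039)
```

```bash
python3 -m crank '[{"dp":[-0.12,-0.06,-0.5],"angular":[1.03,0.22,0.3]},{"dp":[0,0,-0.95],"angular":[0,0,0]},{"dp":[0,0,-0.95],"angular":[0,0,0]},{"dp":[0,0,-0.95],"angular":[0,0,0]},{"dp":[0,0,-0.95],"angular":[0,0,0]},{"dp":[0,0,-0.95],"angular":[0,0,0]},{"dp":[0,0,-0.6],"angular":[0,0,0]},{"dp":[0,0,0],"angular":[0,0,0]},{"dp":[0,0,0],"angular":[0,0,0]}]'; python3 scr.py
```

```text
t: 11.65
tcp_pos: [0.3865, -0.3241, 0.0525]
tool_rot: [0.012, 1.0, 0.002, -0.001]
force: [0.4, -0.5, 0.4]
finger_gap: 0.698
gripper_force: 0.0
t 11.65 tcp [ 0.3865 -0.3241  0.0525] q [-0.92  0.65  1.86  0.    0.63 -2.47] x yaw 178.66 toolz [-0.0018  0.0043 -1.    ]
scraper top 7760 ((386.50372314453125, -330.1303405761719), (22.15928077697754, 70.08499145507812), 87.91663360595703) 0.06657812397375787
```

```bash
python3 -m crank '[{"dp":[0,-0.2,0],"angular":[-0.25,-0.1,0]},{"dp":[0,0,0],"angular":[0,0,0]},{"dp":[0,0,0],"angular":[0,0,0]}]'; python3 scr.py
```

```text
t: 12.0
tcp_pos: [0.387, -0.3318, 0.0539]
tool_rot: [0.012, 1.0, -0.002, 0.001]
force: [0.1, -0.0, -0.5]
finger_gap: 0.698
gripper_force: 0.0
t 12.0 tcp [ 0.387  -0.3318  0.0539] q [-0.93  0.65  1.86 -0.    0.63 -2.47] x yaw 178.58 toolz [ 0.0023 -0.0033 -1.    ]
scraper top 7629 ((386.3671569824219, -330.10601806640625), (22.204448699951172, 69.90709686279297), 87.991455078125) 0.06656451191906942
```

```bash
python3 -m crank '[{"dp":[0,0.03,-0.4],"angular":[0,0,0]},{"dp":[0,0,-0.4],"angular":[0,0,0]},{"dp":[0,0,-0.28],"angular":[0,0,0]},{"dp":[0,0,0],"angular":[0,0,0]}]'; python3 -m crank '[{"dp":[0,0,0],"angular":[0,0,0]},{"dp":[0,0,0],"angular":[0,0,0]},{"dp":[0,0,0],"angular":[0,0,0]},{"dp":[0,0,0],"angular":[0,0,0]},{"dp":[0,0,0],"angular":[0,0,0]}]' 1 60; python3 scr.py
```

```text
t: 12.45
tcp_pos: [0.3857, -0.3291, 0.0188]
tool_rot: [0.012, 1.0, 0.001, -0.001]
force: [0.4, -0.2, 0.4]
finger_gap: 0.698
gripper_force: 0.0
t: 12.95
tcp_pos: [0.3868, -0.3304, 0.021]
tool_rot: [0.012, 1.0, -0.001, 0.001]
force: [-0.1, -0.1, 1.3]
finger_gap: 0.25
gripper_force: 58.8
t 12.95 tcp [ 0.3868 -0.3304  0.021 ] q [-0.93  0.71  1.87 -0.    0.56 -2.47] x yaw 178.59 toolz [ 0.0015 -0.0023 -1.    ]
scraper top 12170 ((380.2151184082031, -328.89697265625), (59.72301483154297, 46.52656936645508), 23.35881233215332) 0.06665719967809225
```

```bash
python3 -m crank '[{"dp":[0,0,0.5],"angular":[0,0,0]},{"dp":[0,0,1],"angular":[0,0,0]},{"dp":[0,0,1],"angular":[0,0,0]},{"dp":[0,0,1],"angular":[0,0,0]},{"dp":[0,0,1],"angular":[0,0,0]},{"dp":[0,0,1],"angular":[0,0,0]},{"dp":[0,0,0.5],"angular":[0,0,0]},{"dp":[0.39,0.93,0],"angular":[0,0,-4.4]},{"dp":[0.39,0.93,0],"angular":[0,0,-4.45]},{"dp":[0.39,0.93,0],"angular":[0,0,0]},{"dp":[0.39,0.93,0],"angular":[0,0,0]},{"dp":[0.39,0.93,0],"angular":[0,0,0]},{"dp":[0.39,0.93,0],"angular":[0,0,0]},{"dp":[0.39,0.93,0],"angular":[0,0,0]},{"dp":[0.39,0.93,0],"angular":[0,0,0]},{"dp":[0.39,0.93,0],"angular":[0,0,0]},{"dp":[0.39,0.93,0],"angular":[0,0,0]},{"dp":[0.39,0.93,0],"angular":[0,0,0]},{"dp":[0.39,0.93,0],"angular":[0,0,0]},{"dp":[0,0,0],"angular":[0,0,0]}]'
cat > shelf.py <<'E'
from fin import *
def sm(x): return None if x.sum()<8 else (np.percentile(q[x],3,axis=0).round(4),np.percentile(q[x],97,axis=0).round(4),int(x.sum()))
for n in ("wrist","top","side"):
    d=vision.snapshot(n); W=cloud(d,pose(d,s)); q=st(O,yaw,W); z=W[...,2]
    inY=(q[...,1]>-.15)&(q[...,1]<.0)
    f=inY&(z>.089)&(z<.1)&(abs(q[...,0]+.103)<.008); r=inY&(z>.089)&(z<.1)&(abs(q[...,0]-.003)<.008)
    print(n,"front strip",sm(f),"rear strip",sm(r),"shelf z",np.nanmedian(z[(abs(q[...,0]+.05)<.04)&(abs(q[...,1]+.03)<.03)]).round(4))
    g=(q[...,0]>-.097)&(q[...,0]<-.003)&(q[...,1]>-.098)&(q[...,1]<.1)&(z>.089)&(z<.107); k,l,a,c=cv2.connectedComponentsWithStats(g.astype(np.uint8))
    for i in range(1,k):
        if a[i,4]>40: print("  chip",a[i,4],q[l==i].min(0).round(3),q[l==i].max(0).round(3),z[l==i].max().round(3))
E
python3 shelf.py
```

```text
t: 15.0
tcp_pos: [0.5275, 0.0077, 0.2004]
tool_rot: [0.087, 0.996, -0.0, 0.001]
force: [-0.1, -0.0, -1.2]
finger_gap: 0.249
gripper_force: 59.0
t 15.0 q [-0.2   0.42  1.7  -0.    1.02 -1.59] tcp st [-0.0568 -0.1399] z 0.2004 tool axes in station
 [[-1.    -0.004  0.001]
 [-0.004  1.    -0.   ]
 [-0.001 -0.    -1.   ]] gap 0.24879153860636744 F [-0.1 -0.  -1.2]
wrist front strip (array([-0.1095, -0.1457]), array([-0.1035, -0.0047]), 1743) rear strip (array([-0.003 , -0.0832]), array([ 0.0109, -0.0032]), 460) shelf z 0.0844
  chip 827 [-0.093 -0.084] [-0.063 -0.054] 0.099
  chip 823 [-0.092 -0.019] [-0.068  0.004] 0.097
  chip 738 [-0.042 -0.074] [-0.019 -0.046] 0.099
  chip 423 [-0.028 -0.022] [-0.003  0.003] 0.103
top front strip (array([-0.1108, -0.0592]), array([-0.1052, -0.0019]), 85) rear strip (array([ 0.0063, -0.0604]), array([ 0.0109, -0.0021]), 66) shelf z 0.0849
  chip 75 [-0.034 -0.021] [-0.004  0.004] 0.105
  chip 73 [-0.043 -0.065] [-0.023 -0.047] 0.102
  chip 113 [-0.095 -0.018] [-0.071  0.004] 0.099
side front strip (array([-0.1096, -0.1462]), array([-0.1038, -0.0125]), 105) rear strip (array([ 0.0081, -0.1449]), array([ 0.0108, -0.009 ]), 61) shelf z 0.0849
  chip 69 [-0.041 -0.076] [-0.021 -0.051] 0.1
  chip 72 [-0.093 -0.086] [-0.064 -0.056] 0.1
```

```bash
python3 -m crank '[{"dp":[0.19,0.32,0],"angular":[0,0,0]},{"dp":[0.19,0.32,0],"angular":[0,0,0]},{"dp":[0,0,-1],"angular":[0,0,0]},{"dp":[0,0,-1],"angular":[0,0,0]},{"dp":[0,0,-0.6],"angular":[0,0,0]},{"dp":[0,0,0],"angular":[0,0,0]},{"dp":[0,0,0],"angular":[0,0,0]}]'; python3 fin.py
python3 - <<'E'
from h import *
d=vision.snapshot("side"); cv2.imwrite("pics/s3.png",cv2.resize(d["image"][150:310,270:470],None,fx=3.5,fy=3.5))
E
```

```text
t: 15.85
tcp_pos: [0.5389, 0.0238, 0.1228]
tool_rot: [0.09, 0.996, -0.001, 0.001]
force: [0.7, 0.0, -0.4]
finger_gap: 0.254
gripper_force: 59.1
t 15.85 q [-0.16  0.55  1.74 -0.    0.85 -1.55] tcp st [-0.0484 -0.1219] z 0.1228 tool axes in station
 [[-1.     0.     0.001]
 [ 0.     1.    -0.002]
 [-0.001 -0.002 -1.   ]] gap 0.2543044482412095 F [ 0.7  0.  -0.4]
```

View pics/s3.png

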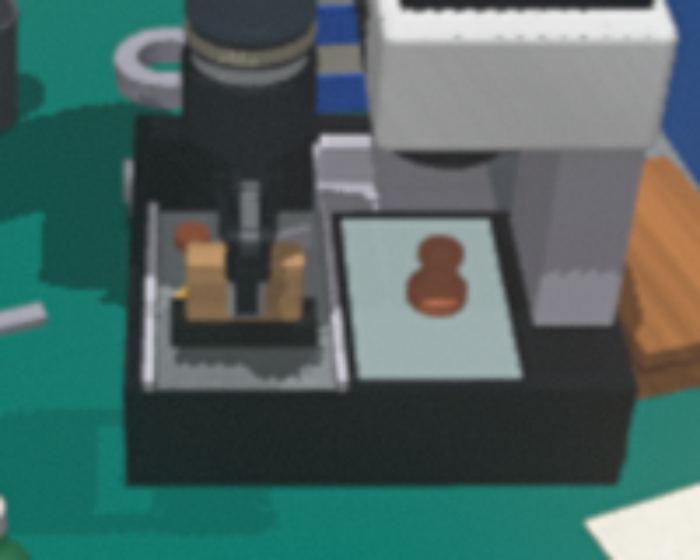

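The crop shows the scraper (foot at (172–318, 300–345)) held level between the strips, with the offcuts ahead of it and the hand clear of the head. I'll lower it onto the shelf.

```bash
python3 -m crank '[{"dp":[0,0,-0.3],"angular":[0,0,0]},{"dp":[0,0,-0.3],"angular":[0,0,0]},{"dp":[0,0,0],"angular":[0,0,0]},{"dp":[0,0,0],"angular":[0,0,0]}]'; python3 -m crank '[{"dp":[0,0,-0.05],"angular":[0,0,0]},{"dp":[0,0,0],"angular":[0,0,0]}]'; python3 fin.py
```

```text
t: 16.3
tcp_pos: [0.5382, 0.0239, 0.1045]
tool_rot: [0.089, 0.996, -0.001, 0.0]
force: [-0.7, 0.0, -0.5]
finger_gap: 0.25
gripper_force: 59.1
t: 16.5
tcp_pos: [0.5385, 0.0238, 0.1032]
tool_rot: [0.089, 0.996, -0.001, 0.001]
force: [-0.6, -0.1, -1.5]
finger_gap: 0.25
gripper_force: 59.1
t 16.5 q [-0.16  0.59  1.75 -0.    0.8  -1.55] tcp st [-0.0489 -0.122 ] z 0.1032 tool axes in station
 [[-1.    -0.     0.001]
 [-0.     1.    -0.002]
 [-0.001 -0.002 -1.   ]] gap 0.25005282497385733 F [-0.6 -0.1 -1.5]
```

```bash
python3 -m crank '[{"dp":[0.045,0.246,0],"angular":[0,0,0]},{"dp":[0.045,0.246,0],"angular":[0,0,0]},{"dp":[0.045,0.246,0],"angular":[0,0,0]},{"dp":[0.045,0.246,0],"angular":[0,0,0]},{"dp":[0.045,0.246,0],"angular":[0,0,0]},{"dp":[0.045,0.246,0],"angular":[0,0,0]},{"dp":[0.045,0.246,0],"angular":[0,0,0]},{"dp":[0.045,0.246,0],"angular":[0,0,0]},{"dp":[0.045,0.246,0],"angular":[0,0,0]},{"dp":[0.045,0.246,0],"angular":[0,0,0]},{"dp":[0.045,0.246,0],"angular":[0,0,0]},{"dp":[0.045,0.246,0],"angular":[0,0,0]},{"dp":[0,0,0],"angular":[0,0,0]}]'; python3 fin.py;  python3 - <<'E'
from h import *
d=vision.snapshot("wrist"); cv2.imwrite("pics/w4.png",d["image"])
E
```

```text
t: 17.8
tcp_pos: [0.5548, 0.1136, 0.1032]
tool_rot: [0.089, 0.996, -0.001, 0.001]
force: [-0.3, 0.2, -1.5]
finger_gap: 0.25
gripper_force: 59.1
t 17.8 q [ 0.01  0.61  1.68 -0.    0.84 -1.39] tcp st [-0.0488 -0.0308] z 0.1032 tool axes in station
 [[-1.    -0.001  0.001]
 [-0.001  1.    -0.001]
 [-0.001 -0.001 -1.   ]] gap 0.2502196623435954 F [-0.3  0.2 -1.5]
```

View pics/w4.png

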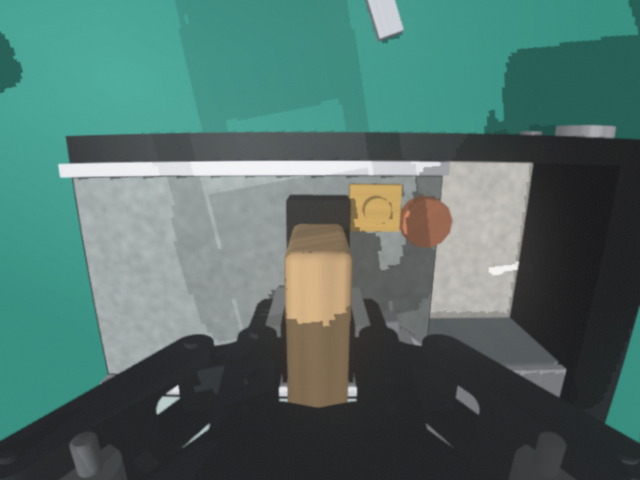

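The wrist view shows the foot pushing the tee (376,208), and the disc (426,222) already at the well's edge. Nothing has been left behind, so I'll carry on over the edge.

```bash
python3 -m crank '[{"dp":[0.045,0.246,0],"angular":[0,0,0]},{"dp":[0.045,0.246,0],"angular":[0,0,0]},{"dp":[0.045,0.246,0],"angular":[0,0,0]},{"dp":[0.045,0.246,0],"angular":[0,0,0]},{"dp":[0.045,0.246,0],"angular":[0,0,0]},{"dp":[0.045,0.246,0],"angular":[0,0,0]},{"dp":[0.045,0.246,0],"angular":[0,0,0]},{"dp":[0.045,0.246,0],"angular":[0,0,0]},{"dp":[0,0,0],"angular":[0,0,0]},{"dp":[0,0,0],"angular":[0,0,0]},{"dp":[0,0,0.5],"angular":[0,0,0]},{"dp":[-0.1,-0.3,1],"angular":[0,0,0]},{"dp":[-0.1,-0.6,1],"angular":[0,0,0]},{"dp":[-0.1,-0.6,1],"angular":[0,0,0]},{"dp":[-0.1,-0.6,0],"angular":[0,0,0]},{"dp":[0,0,0],"angular":[0,0,0]}]'; python3 fin.py;  python3 - <<'E'
from h import *
d=vision.snapshot("wrist"); cv2.imwrite("pics/w5.png",d["image"])
E
```

```text
t: 19.45
tcp_pos: [0.5535, 0.1063, 0.2094]
tool_rot: [0.091, 0.996, -0.001, 0.001]
force: [-0.3, 0.2, -2.4]
finger_gap: 0.257
gripper_force: 59.3
t 19.45 q [-0.01  0.46  1.6  -0.    1.08 -1.39] tcp st [-0.0488 -0.0382] z 0.2094 tool axes in station
 [[-1.     0.003  0.003]
 [ 0.003  1.    -0.002]
 [-0.003 -0.002 -1.   ]] gap 0.2568310385765228 F [-0.3  0.2 -2.4]
```

View pics/w5.png

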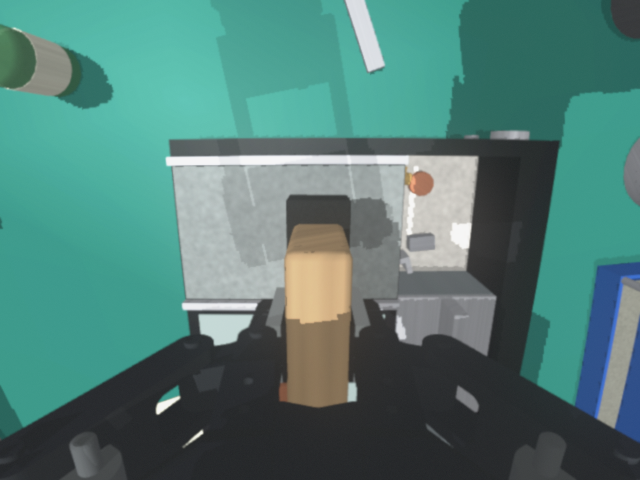

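All four offcuts are in the well: disc (420,183), tee (408,178), bar (420,241) and angle (404,262). The shelf is clear, so I'll take the scraper back to its tray.

```bash
python3 -m crank '[{"dp":[-0.35,-0.91,0],"angular":[0,0,0]},{"dp":[-0.35,-0.91,0],"angular":[0,0,0]},{"dp":[-0.35,-0.91,0],"angular":[0,0,0]},{"dp":[-0.35,-0.91,0],"angular":[0,0,0]},{"dp":[-0.35,-0.91,0],"angular":[0,0,4.4]},{"dp":[-0.35,-0.91,0],"angular":[0,0,4.4]},{"dp":[-0.35,-0.91,0],"angular":[0,0,0]},{"dp":[-0.35,-0.91,0],"angular":[0,0,0]},{"dp":[-0.35,-0.91,0],"angular":[0,0,0]},{"dp":[-0.35,-0.91,0],"angular":[0,0,0]},{"dp":[-0.35,-0.91,0],"angular":[0,0,0]},{"dp":[-0.35,-0.91,0],"angular":[0,0,0]},{"dp":[-0.35,-0.91,0],"angular":[0,0,0]},{"dp":[-0.35,-0.91,0],"angular":[0,0,0]},{"dp":[-0.35,-0.91,0],"angular":[0,0,0]},{"dp":[-0.35,-0.91,0],"angular":[0,0,0]},{"dp":[0,0,0],"angular":[0,0,0]},{"dp":[0,0,0],"angular":[0,0,0]}]'; python3 scr.py | head -1
```

```text
t: 21.3
tcp_pos: [0.3852, -0.3279, 0.2073]
tool_rot: [0.013, 1.0, 0.0, 0.0]
force: [-0.2, -0.1, -0.9]
finger_gap: 0.251
gripper_force: 59.4
t 21.3 tcp [ 0.3852 -0.3279  0.2073] q [-0.93  0.39  1.74  0.    1.01 -2.47] x yaw 178.47 toolz [ 2.e-04  6.e-04 -1.e+00]Traceback (most recent call last):
  File "scr.py", line 4, in <module>
    m=(z>.06)&(z<.076)&(abs(W[...,0]-.386)<.07)&(abs(W[...,1]+.326)<.05); n,l,a,c=cv2.connectedComponentsWithStats(m.astype(np.uint8)); m=l==1+a[1:,4].argmax()
                                                                                                                                               ~~~~~~~~~~~~~~^^
ValueError: attempt to get argmax of an empty sequence
```

```bash
python3 -m crank '[{"dp":[0.04,-0.06,-1],"angular":[0,0,0]},{"dp":[0,0,-1],"angular":[0,0,0]},{"dp":[0,0,-1],"angular":[0,0,0]},{"dp":[0,0,-1],"angular":[0,0,0]},{"dp":[0,0,-1],"angular":[0,0,0]},{"dp":[0,0,-0.6],"angular":[0,0,0]},{"dp":[0,0,-0.3],"angular":[0,0,0]},{"dp":[0,0,0],"angular":[0,0,0]},{"dp":[0,0,0],"angular":[0,0,0]}]'; python3 scr.py 2>/dev/null| head -1
```

```text
t: 22.25
tcp_pos: [0.3872, -0.33, 0.0317]
tool_rot: [0.012, 1.0, -0.001, 0.001]
force: [-0.1, 0.0, -0.7]
finger_gap: 0.251
gripper_force: 59.4
t 22.25 tcp [ 0.3872 -0.33    0.0317] q [-0.93  0.69  1.87 -0.    0.58 -2.47] x yaw 178.59 toolz [ 0.0015 -0.0022 -1.    ]
```

```bash
python3 -m crank '[{"dp":[0,0,-0.15],"angular":[0,0,0]},{"dp":[0,0,-0.14],"angular":[0,0,0]},{"dp":[0,0,0],"angular":[0,0,0]},{"dp":[0,0,0],"angular":[0,0,0]}]';python3 -m crank '[{"dp":[0,0,-0.04],"angular":[0,0,0]},{"dp":[0,0,0],"angular":[0,0,0]},{"dp":[0,0,0],"angular":[0,0,0]}]'
```

```text
t: 22.7
tcp_pos: [0.3865, -0.3302, 0.0225]
tool_rot: [0.013, 1.0, -0.001, 0.001]
force: [0.5, 0.9, -1.4]
finger_gap: 0.245
gripper_force: 59.4
t: 23.0
tcp_pos: [0.3866, -0.3302, 0.0213]
tool_rot: [0.013, 1.0, -0.001, 0.001]
force: [-0.5, 0.2, -0.8]
finger_gap: 0.252
gripper_force: 59.4
```

```bash
python3 -m crank '[{"dp":[0,0,0],"angular":[0,0,0]},{"dp":[0,0,0],"angular":[0,0,0]},{"dp":[0,0,0],"angular":[0,0,0]},{"dp":[0,0,0],"angular":[0,0,0]},{"dp":[0,0,0.3],"angular":[0,0,0]},{"dp":[0,0,1],"angular":[0,0,0]},{"dp":[0,0,1],"angular":[0,0,0]},{"dp":[0,0,1],"angular":[0,0,0]},{"dp":[0,0,1],"angular":[0,0,0]},{"dp":[0,0,1],"angular":[0,0,0]},{"dp":[0,0,1],"angular":[0,0,0]},{"dp":[0,0,1],"angular":[0,0,0]},{"dp":[0,0,0],"angular":[0,0,0]}]' 0.3; python3 scr.py
```

```text
t: 24.3
tcp_pos: [0.3883, -0.3322, 0.2451]
tool_rot: [0.013, 1.0, -0.005, 0.004]
force: [-0.2, -0.2, -0.7]
finger_gap: 0.7
gripper_force: 0.0
t 24.3 tcp [ 0.3883 -0.3322  0.2451] q [-0.93  0.34  1.69 -0.    1.1  -2.47] x yaw 178.56 toolz [ 0.0071 -0.0098 -0.9999]
scraper top 1711 ((386.73883056640625, -329.8018798828125), (21.852014541625977, 70.26647186279297), 88.1971664428711) 0.06647823470142977
```

```bash
python3 -m crank '[{"dp":[0.3,0.97,0],"angular":[0,0,0]},{"dp":[0.3,0.97,0],"angular":[0,0,0]},{"dp":[0.3,0.97,0],"angular":[0,0,0]},{"dp":[0.3,0.97,0],"angular":[0,0,0]},{"dp":[0.3,0.97,0],"angular":[0,0,0]},{"dp":[0.3,0.97,0],"angular":[0,0,0]},{"dp":[0.3,0.97,0],"angular":[0,0,0]},{"dp":[0.3,0.97,0],"angular":[0,0,0]},{"dp":[0.3,0.97,0],"angular":[0,0,-4.4]},{"dp":[0.3,0.97,0],"angular":[0,0,-4.4]},{"dp":[0.3,0.97,0],"angular":[0,0,0]},{"dp":[0.3,0.97,0],"angular":[-1.21,-6.69,0]},{"dp":[0.3,0.97,0],"angular":[-1.21,-6.69,0]},{"dp":[0.3,0.97,0],"angular":[-1.21,-6.69,0]},{"dp":[0.3,0.97,0],"angular":[-1.21,-6.69,0]},{"dp":[0.3,0.97,0],"angular":[0,0,0]},{"dp":[0.3,0.97,0],"angular":[0,0,0]},{"dp":[0.3,0.97,0],"angular":[0,0,0]},{"dp":[0.3,0.97,0],"angular":[0,0,0]},{"dp":[0,0,0],"angular":[0,0,0]}]' 0.5; python3 tip.py | grep -v "^-\?0\.0"
python3 - <<'E'
from fin import *
d=vision.snapshot("wrist"); cv2.imwrite("pics/w6.png",d["image"]); W=cloud(d,pose(d,s)); q=st(O,yaw,W); z=W[...,2]
g=(abs(q[...,0]+.05)<.055)&(abs(q[...,1]+.055)<.08)&(z>.09)&(z<.11); print("left on shelf px",g.sum())
E
```

```text
t: 26.35
tcp_pos: [0.5581, 0.2258, 0.2394]
tool_rot: [0.085, 0.968, -0.021, 0.235]
force: [-0.2, -0.2, -0.5]
finger_gap: 0.5
gripper_force: 0.0
t 26.35 q [ 0.31  0.37  1.78 -0.39  0.6  -0.81] tcp st [-0.0655  0.0802] z 0.2394 tool axes in station
 [[-0.889 -0.003  0.458]
 [-0.003  1.     0.001]
 [-0.458 -0.001 -0.889]] gap 0.4995676151795617 F [-0.2 -0.2 -0.5]
finger pts y-range,max z by y bin
fin [0.00863592 0.0680535 ] [0.02989757 0.07946208]
t 26.4 q [ 0.31  0.37  1.79 -0.39  0.6  -0.81] tcp st [-0.0664  0.0783] z 0.2388 tool axes in station
 [[-0.89  -0.002  0.456]
 [-0.003  1.    -0.001]
 [-0.456 -0.003 -0.89 ]] gap 0.49915283849662023 F [-0.8 -1.3  0.3]
left on shelf px 476
```

View pics/w6.png

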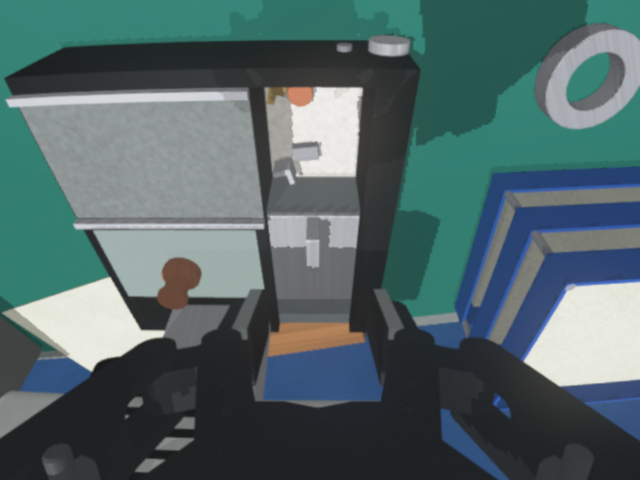

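The shelf is empty and all four offcuts are in the well, with the fin at (314,245). I'll grip the fin again the same way.

```bash
python3 -m crank '[{"dp":[0.41,-0.16,0],"angular":[0,0,0]},{"dp":[0.41,-0.16,0],"angular":[0,0,0]},{"dp":[0.38,-0.07,-0.75],"angular":[0,0,0]},{"dp":[0.38,-0.07,-0.75],"angular":[0,0,0]},{"dp":[0.38,-0.07,-0.75],"angular":[0,0,0]},{"dp":[0,0,0],"angular":[0,0,0]},{"dp":[0,0,0],"angular":[0,0,0]}]'; python3 fin.py
```

```text
t: 27.15
tcp_pos: [0.6169, 0.2054, 0.1726]
tool_rot: [0.088, 0.968, -0.022, 0.234]
force: [-0.1, 0.1, -0.3]
finger_gap: 0.497
gripper_force: 0.0
t 27.15 q [ 0.24  0.52  1.75 -0.43  0.47 -0.81] tcp st [-0.0041  0.0706] z 0.1726 tool axes in station
 [[-0.889  0.003  0.457]
 [ 0.002  1.    -0.003]
 [-0.457 -0.002 -0.889]] gap 0.49705064917203795 F [-0.1  0.1 -0.3]
```

```bash
python3 -m crank '[{"dp":[0.385,-0.045,-0.77],"angular":[0,0,0]},{"dp":[0.385,-0.045,-0.77],"angular":[0,0,0]},{"dp":[0.385,-0.045,-0.77],"angular":[0,0,0]},{"dp":[0.385,-0.045,-0.77],"angular":[0,0,0]},{"dp":[0,0,0],"angular":[0,0,0]}]'; python3 -m crank '[{"dp":[0,0,0],"angular":[0,0,0]},{"dp":[0,0,0],"angular":[0,0,0]},{"dp":[0,0,0],"angular":[0,0,0]},{"dp":[0,0,0],"angular":[0,0,0]},{"dp":[0,0,0],"angular":[0,0,0]}]' 1 50; python3 fin.py
```

```text
t: 27.65
tcp_pos: [0.6628, 0.2005, 0.0791]
tool_rot: [0.087, 0.968, -0.022, 0.234]
force: [-0.0, -1.0, 0.4]
finger_gap: 0.501
gripper_force: 0.0
t: 28.15
tcp_pos: [0.6624, 0.2003, 0.0826]
tool_rot: [0.087, 0.968, -0.023, 0.235]
force: [-2.1, -5.0, 2.7]
finger_gap: 0.127
gripper_force: 49.5
t 28.15 q [ 0.21  0.71  1.7  -0.56  0.34 -0.69] tcp st [0.0417 0.0737] z 0.0826 tool axes in station
 [[-0.888  0.001  0.459]
 [-0.     1.    -0.003]
 [-0.459 -0.003 -0.888]] gap 0.12681349769654146 F [-2.1 -5.   2.7]
```

```bash
python3 -m crank '[{"dp":[-0.48,0.087,0],"angular":[0,0,0]},{"dp":[-0.48,0.087,0],"angular":[0,0,0]},{"dp":[-0.48,0.087,0],"angular":[0,0,0]},{"dp":[-0.48,0.087,0],"angular":[0,0,0]},{"dp":[-0.48,0.087,0],"angular":[0,0,0]},{"dp":[-0.48,0.087,0],"angular":[0,0,0]},{"dp":[-0.48,0.087,0],"angular":[0,0,0]},{"dp":[-0.48,0.087,0],"angular":[0,0,0]},{"dp":[0,0,0],"angular":[0,0,0]},{"dp":[0,0,0],"angular":[0,0,0]}]'; python3 fin.py; python3 -m crank '[{"dp":[-0.08,0.014,0],"angular":[0,0,0]},{"dp":[0,0,0],"angular":[0,0,0]},{"dp":[0,0,0],"angular":[0,0,0]}]'; python3 fin.py
```

```text
t: 29.15
tcp_pos: [0.5465, 0.2212, 0.0826]
tool_rot: [0.087, 0.968, -0.023, 0.235]
force: [-3.6, -4.4, 4.9]
finger_gap: 0.129
gripper_force: 51.3
t 29.15 q [ 0.31  0.64  1.94 -1.01  0.26 -0.13] tcp st [-0.0761  0.0737] z 0.0826 tool axes in station
 [[-0.888  0.001  0.46 ]
 [-0.     1.    -0.004]
 [-0.46  -0.004 -0.888]] gap 0.12905218170972815 F [-3.6 -4.4  4.9]
t: 29.45
tcp_pos: [0.545, 0.2215, 0.0826]
tool_rot: [0.087, 0.968, -0.023, 0.236]
force: [-2.0, -4.7, 4.9]
finger_gap: 0.126
gripper_force: 51.2
t 29.45 q [ 0.31  0.64  1.94 -1.03  0.26 -0.12] tcp st [-0.0777  0.0736] z 0.0826 tool axes in station
 [[-0.888  0.002  0.46 ]
 [ 0.     1.    -0.004]
 [-0.46  -0.004 -0.888]] gap 0.12582256963218622 F [-2.  -4.7  4.9]
```

```bash
python3 -m crank '[{"dp":[-0.08,0.014,0],"angular":[0,0,0]},{"dp":[0,0,0],"angular":[0,0,0]},{"dp":[0,0,0],"angular":[0,0,0]}]'; python3 fin.py|head -1;  python3 -m crank '[{"dp":[0,0,0],"angular":[0,0,0]},{"dp":[0,0,0],"angular":[0,0,0]},{"dp":[0,0,0],"angular":[0,0,0]},{"dp":[-0.4,0.07,0.8],"angular":[0,0,0]},{"dp":[-0.4,0.07,0.8],"angular":[0,0,0]},{"dp":[-0.4,0.07,0.8],"angular":[0,0,0]},{"dp":[-0.4,0.07,0.8],"angular":[0,0,0]},{"dp":[-0.3,0.05,0.8],"angular":[0,0,0]},{"dp":[-0.3,0.05,0.8],"angular":[0,0,0]},{"dp":[0,0,0],"angular":[0,0,0]},{"dp":[0,0,0],"angular":[0,0,0]}]' 0.5; python3 tip.py | grep -v "^-\?0\.0"
python3 - <<'E'
from h import *
d=vision.snapshot("top"); W=cloud(d); q=st(np.array([.6083,.1352]),-.179,W); z=W[...,2]
g=(z>.1)&(z<.12)&(abs(q[...,1]-.075)<.03)&(q[...,0]<.03)&(q[...,0]>-.12); print("top fin",g.sum(), q[g].min(0),q[g].max(0) if g.any() else 0)
d=vision.snapshot("side"); W=cloud(d); z=W[...,2]; m=(z>.06)&(z<.076)&(abs(W[...,0]-.386)<.07)&(abs(W[...,1]+.326)<.05)
print("side scraper",m.sum(),cv2.minAreaRect((W[m][:,:2]*1000).astype(np.float32)))
E
```

```text
t: 29.75
tcp_pos: [0.5449, 0.2215, 0.0826]
tool_rot: [0.088, 0.967, -0.023, 0.237]
force: [6.1, -8.7, -1.7]
finger_gap: 0.127
gripper_force: 50.2
t 29.75 q [ 0.31  0.64  1.94 -1.04  0.26 -0.1 ] tcp st [-0.0778  0.0737] z 0.0826 tool axes in station
t: 30.85
tcp_pos: [0.4763, 0.2349, 0.2249]
tool_rot: [0.087, 0.968, -0.021, 0.235]
force: [0.2, 0.4, -1.0]
finger_gap: 0.503
gripper_force: 0.0
t 30.85 q [ 0.39  0.31  1.94 -0.51  0.53 -0.6 ] tcp st [-0.1476  0.0746] z 0.2249 tool axes in station
 [[-0.888 -0.     0.459]
 [-0.     1.    -0.   ]
 [-0.459 -0.001 -0.888]] gap 0.5032380329054911 F [ 0.2  0.4 -1. ]
finger pts y-range,max z by y bin
fin [-0.11061115  0.06805958] [-0.06868778  0.08004915]
top fin 139 [-0.11108276  0.06740345] [-0.07141641  0.08018091]
side scraper 567 ((386.1590270996094, -331.535400390625), (23.044647216796875, 69.60528564453125), 87.48352813720703)
```

The cover hit its stop (no further motion, about 6 N). The fin measures at station x −0.091, so it is shut. The scraper stands where it started and the arm is clear, so I'm handing in.

```bash
python3 -c "
from station import order; print(order.sign_off())"
```

```text
the job is handed in; nothing more can be done
None
```

The job is handed in at about 31 s of the 72 s allowed: the cover is shut against its stop over all four offcuts, the scraper is upright and released in its tray, and nothing else was touched as far as I could see; the judge returned no verdict.

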